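Fetch the blue sample door from the carousel and hang it on the post

ROBOT

A 7-joint arm with a two-finger parallel gripper is mounted at the origin on the work surface; the furniture and walls round the work are solid. World frame = base frame: x ahead of the robot, y to its left, z up, the work surface at z = 0. Lengths are in m, angles in rad, forces in N, time in s.
With the tool pointing down it reaches from about 0.425 to 0.925 m from the base axis. Payload 6.8 kg.
Tool frame: the origin (TCP) lies between the finger pads; the fingertips stand 17 mm ahead of it and the grasp point (between the pads) lies 2 mm behind it; z points along the fingers, x is the direction in which the jaws open and shut, and the axes are right-handed (so a half turn about z gives the same grasp; the last joint's range is limited). The gripper opens to 85 mm and grips with 20 to 120 N. Pads are 22 mm wide; open, the fingers measure 114 mm over their backs; the gripper's body (76 mm by 85 mm) begins 54 mm behind the grasp point. The pads swing forward as they close: fully open they stand 13 mm farther back than shut.
Start: joints at [-1.356, 0.477, 0.022, 1.555, -0.011, 1.109, -0.083], TCP at [0.214, 0.64, 0.248] pointing down, gripper open.
Joint ranges: [-2.96, 2.96], [-0.34, 2.1], [-1.41, 1.46], [0.24, 2.44], [-1.37, 4.51], [0.17, 1.92], [-2.96, 2.96]. Speed limits (rad/s): [2.39, 2.39, 3.14, 3.14, 3.14, 3.14, 3.14].

INTERFACE

Orientations are given as a unit quaternion [w, x, y, z].
In Python, from station import readout, read_camera, get_calibration, bot, models gives the robot as it stands.
- The arm moves only by the tool carry_out, never from a script. Its argument "deltas" is a list of rows, each a list of 2 entries, a list of its own where there are three numbers: the shift along the tool's x, y, z in cm, then the turn about the tool's z in degrees. A call has 1 to 10 rows; each row is the pose to reach, as a shift and turn from the pose measured when the call began, along the tool's axes at that moment; what a row does not reach only later rows make up. A row lasts 1/8 s, in which the tool goes at most 62.5 mm and 10.7 degrees, less where a joint would pass 70% of its speed; a pose out of reach is approached as far as the arm can. A call with a gripper value outside its range is refused whole. "hand" is the opening, from 0 (shut) to 1 (fully open), set as the call begins (left out, the last holds). The fingers move at their own pace and stop on an object; "newtons" is the grip in N (left out, the last holds). Time passes only in rows, so rows that repeat a pose let the fingers close. It gives the time, the measured TCP pose, the force and the opening at its end, in the units of the state.
- readout.get_obs(): the state, without advancing time (a new reading comes with each control period).
- read_camera(name): name is "scene" or "top" or "wrist"; returns the picture (420x560x3 uint8, red, green, blue); there is no depth.
- get_calibration(name): a dict with "fov_y" (degrees; the focal length in pixels is half the picture's height over the tangent of half this angle, whatever the lens; pixels are square), "cx", "cy" (the principal point, pixels), "world_from_camera" (4x4, takes a point from camera to world coordinates). Camera axes: x right, y down, z forward; pixel columns grow to the right and rows downward; lengths in m; the calibration is good to about 2 mm. A picture is of the moment at which its call begins: read the wrist's pose just before it. get_calibration takes no time and is no camera call; for the wrist camera it gives the pose at the moment of the call.
- bot.hand_in(): hands the job in, once; it reports no verdict.
Trained networks look in the newest picture that a camera, given by its name, has taken for a name from the list of things; names that differ only in an ending like _2 or _b are one class to them, and where a whole thing is asked for, a point or a joint stands for the part that bears it (a point fixed in the world has none). Each returns a list of dicts, best first, with "score" (0 to 1); they miss things now and then, are a little off and sometimes report something else, mostly with a low value. They report only what shows in the picture. A call takes as long as a camera call.
- models.spot_in(query, camera): "centre" ([row, column] in pixels, amid what is visible of it).
The state is a dict: "t": time; "q": joint angles; "joint_vel": joint speeds; "joint_torque": joint torques, N m; "eef_pos": TCP position; "tool_rot": TCP orientation; "contact_force": force on the tool from outside, world axes, zero at the start; "torque": the same for the moment, N m; "gripper_width": opening from 0.0 (shut) to 1.0 (fully open).
Only numpy, scipy, OpenCV 4.12 (cv2) and the standard library are available. Lean on these libraries where they do the work, as an engineer would, in place of code of your own. Each camera call takes 0.05 s, during which the arm holds its last target. There are 200 camera calls.

TASK

Turn the carousel (it has a square black knob on top) until the blue sample door faces squarely out of the open front of the clear cover, then lift that door out and stand it upright on the free bench top, letting go of it so that you can take it another way. Then hang it on the post: both of its hinge knuckles down on the two upright pins, fully seated, and let go. Leave the other doors in their bays and do not shift the sanding block that lies beside the carousel.

Things in the scene. Friction and masses are not known exactly. Their poses are not given: they have to be found in the camera images.
- carousel_stand: fixed stand of the carousel: grey foot plate 100 x 220 mm, four posts and a clear flat cover (top face 134 mm above the bench, 216 mm wide). Origin on the bench under the carousel's axis, z up; its -x axis points out of the open front, towards the robot. The cover reaches only 49 mm in front of the axis, so only the front bay can be emptied upwards
- knob_grip (a point): centre of the black square knob, 34 x 34 mm, 30 mm tall (142 to 172 mm above the bench), on the carousel's axis above the cover; rigid with the disc and its four bays. Turns either way (stops only beyond a full turn), friction about 0.1 N m, stays where it is left. The frame turns with it, x and y square to the knob's flats; +x points away from the blue bay
- bay_blue (a point): centre of the floor of the blue door's bay on the turning disc, 72 mm from the axis, 22 mm above the bench; axes turn with the disc. A bay has a plate 40 mm wide behind the door, as tall as the door (2 mm gap), a 14 mm lip in front and low side stops, so a door in it can be gripped only by its two side edges, and leaves straight up
- window_point (a point): fixed point in the middle of the open front, 72 mm in front of the axis, 22 mm above the bench: point bay_blue lies here when the blue bay faces squarely out
- blue_door: small blue sample door (about 0.12 kg), a panel 22 mm thick (its x), 56 mm wide (its y), 100 mm tall (its z); origin at the centre of its underside. In its bay it stands upright, -x face outwards. Its -y edge carries two steel hinge knuckles (see knuckle_low); more than 76 mm above the underside both edges are free to grip. It stands stably by itself on the bench
- knuckle_low (a point): centre of the lower end of the blue door's lower knuckle, at (0, -38, 12) mm in the door's frame. Both knuckles are upright tubes, 16 mm outer and 10 mm inner diameter, 14 mm tall, on one axis 10 mm beyond the door's -y edge, joined to it by small straps
- knuckle_high (a point): centre of the lower end of the blue door's upper knuckle, at (0, -38, 60) mm in the door's frame
- post: fixed grey hanging post (foot plate 70 x 80 mm); origin on the bench under the two pins, z up. The upright, 26 mm wide, 126 mm tall, stands on the -y side, its face 10.5 mm from the pins' axis; a cap at its top (underside 114 mm up) juts out to about the pins' axis, leaving no room for a finger at the door's knuckle edge. The door hangs towards +y, its y axis along the post's
- pin_low (a point): foot of the lower brass pin, on the bracket where the lower knuckle comes to rest, 30 mm above the bench; pin 6.8 mm in diameter, 11 mm tall, tapered tip; axes as the post's. Bring the door in level from the +y side, underside 30 to 35 mm above the bench so that the knuckles pass over the pins, then lower it; seated, its underside is 18 mm above the bench
- pin_high (a point): foot of the upper pin, the same as the lower, 78 mm above the bench, straight above the lower pin. The bench between the post and the carousel is clear, about 0.47 m ahead of the robot, and good for setting the door down; beware of the open cardboard box, 270 mm tall, that stands nearer the robot on the post's side (its nearest corners to the work about x 0.37, y -0.07 and x 0.45, y -0.22 m)
- white_door: white sample door of the same shape in its bay, to be left there
- green_door: green sample door of the same shape in its bay, to be left there
- yellow_door: yellow sample door of the same shape in its bay, to be left there
- bay_white (a point): centre of the floor of the white door's bay
- bay_green (a point): centre of the floor of the green door's bay
- bay_yellow (a point): centre of the floor of the yellow door's bay
- sanding_block: dark grey sanding block 63 x 110 x 22 mm, long along its y; origin at the centre of its underside; a bystander

How it is judged:
On the way, in this order (a step that is already met when the one before it is completed fails the run):
1. the blue bay faces squarely out of the open front, the blue door still standing in it (horizontal distance between bay_blue and window_point below 0.012 m and distance between blue_door and bay_blue below 0.012 m), for 0.2 s.
2. the blue door stands upright on the bench top, let go and at rest (height (world z) of blue_door below 0.006 m and angle between blue_door's own z axis and vertical below 0.1 rad and contact force between the fingers and blue_door below 0.2 N and linear speed of blue_door below 0.02 m/s), for 0.2 s.
At the end, for the whole second after the job is handed in: The blue door hangs on the post, released and at rest: both knuckles over their pins (within 5 mm of the pin's axis) and down on the brackets (within 4 mm), the door upright within 0.12 rad; the white, green and yellow doors are in their bays (within 20 mm) (horizontal distance between knuckle_low and pin_low below 0.005 m and horizontal distance between knuckle_high and pin_high below 0.005 m and z of knuckle_low in the frame of pin_low between -0.004 and 0.004 m and z of knuckle_high in the frame of pin_high below 0.004 m and angle between blue_door's own z axis and vertical below 0.12 rad and linear speed of blue_door below 0.03 m/s and distance between white_door and bay_white below 0.02 m and distance between green_door and bay_green below 0.02 m and distance between yellow_door and bay_yellow below 0.02 m); the robot touches nothing.
It fails at once if another door is taken out of its bay (distance between white_door and bay_white above 0.03 m or distance between green_door and bay_green above 0.03 m or distance between yellow_door and bay_yellow above 0.03 m).
It fails at once if the sanding block is shifted by more than 30 mm (distance of sanding_block from where it was at the start of the episode above 0.03 m).
It fails at once if the blue door falls over (angle between blue_door's own z axis and vertical above 0.8 rad).
It also fails if it takes over 67 s, if anything falls off the work surface, if the arm or the gripper's body presses on something with over 40 N, if the wrist force passes 120 N, or if a joint passes its speed limit or range.

## Working session

There is one attempt and no reset: what is moved stays moved. The work goes in short steps, Python scripts to look and compute and a tool call to move; the robot and the scene stay as the last step left them, time stands still between calls to the robot, and variables do not carry over. Pictures are saved under pics/ and viewed, about 8 in all and at most 12, crops included, and the job is handed in when it is done.

Besides the shell and the picture viewer there is one more tool, called in YAML: its name, and indented under it one key for each argument. carry_out: Moves the arm, as the interface text tells. Its arguments: {"type":"object","properties":{"deltas":{"type":"array"},"hand":{"type":"number"},"newtons":{"type":"number"}},"required":["deltas"]}

```bash
mkdir -p pics; cat > h.py <<'E'
import numpy as np, cv2
from station import readout, read_camera, get_calibration, bot, models
from scipy.spatial.transform import Rotation as R
def shot(cam,name=None):
    im=read_camera(cam); c=get_calibration(cam)
    if name: cv2.imwrite('pics/'+name+'.png',im[:,:,::-1])
    return im,c
def f(c): return 210/np.tan(np.radians(c['fov_y'])/2)
def toworld(c,rc,z):
    T=np.array(c['world_from_camera']);d=T[:3,:3]@np.array([(rc[1]-c['cx'])/f(c),(rc[0]-c['cy'])/f(c),1])
    return T[:3,3]+d*(z-T[2,3])/d[2]
def topix(c,p):
    T=np.array(c['world_from_camera']);q=T[:3,:3].T@(np.array(p)-T[:3,3])
    return np.array([c['cy']+f(c)*q[1]/q[2],c['cx']+f(c)*q[0]/q[2]])
def rot():
    o=readout.get_obs();w,x,y,z=o['tool_rot'];return np.array(o['eef_pos']),R.from_quat([x,y,z,w])
def delta(target,yaw=None):
    "cm shift in tool axes to reach world target"
    p,r=rot();return r.inv().apply(np.array(target)-p)*100
E
python3 - <<'E'
from h import *
ims=[]
for cam in ['scene','top']:
    im,c=shot(cam,cam+'0');T=np.array(c['world_from_camera']);print(cam,c['fov_y'],c['cx'],c['cy'],T.round(3).tolist())
    for n,z in [('knob_grip',.157),('blue_door',.12),('white_door',.12),('green_door',.12),('yellow_door',.12),('post',.126),('pin_high',.08),('sanding_block',.022),('carousel_stand',.134)]:
        for d in models.spot_in(n,cam)[:2]: print(n,np.round(d['centre'],1),round(d['score'],2),toworld(c,d['centre'],z).round(3))
p,r=rot();print(p,r.as_matrix().round(3))
E
```

```text
scene 51.012320285719284 277.9048144618518 201.4950307636209 [[-0.184, 0.72, -0.67, 1.002], [0.983, 0.13, -0.13, 0.207], [-0.006, -0.682, -0.731, 0.725], [0.0, 0.0, 0.0, 1.0]]
knob_grip [268.3 337.3] 0.98 [0.604 0.222 0.157]
white_door [192.2 339.1] 0.73 [0.403 0.21  0.12 ]
green_door [255.7 311.2] 0.66 [0.561 0.177 0.12 ]
yellow_door [271.5 357.7] 0.85 [0.579 0.256 0.12 ]
post [252.  136.1] 0.7 [ 0.611 -0.114  0.126]
pin_high [253.4 138.8] 0.84 [ 0.583 -0.132  0.08 ]
carousel_stand [228.7 351. ] 0.95 [0.502 0.238 0.134]
top 49.14485083222508 278.55841652029653 216.1155608167125 [[-0.012, -0.997, 0.08, 0.367], [-1.0, 0.013, 0.012, 0.096], [-0.013, -0.08, -0.997, 1.158], [0.0, 0.0, 0.0, 1.0]]
knob_grip [222.8 228.9] 0.82 [0.434 0.217 0.157]
blue_door [224.7 227.7] 0.16 [0.432 0.224 0.12 ]
white_door [237.6 237. ] 0.83 [0.402 0.203 0.12 ]
post [182.9 387.5] 0.93 [ 0.521 -0.139  0.126]
post [237.6 236.3] 0.68 [0.402 0.204 0.126]
pin_high [185.4 387.7] 0.82 [ 0.522 -0.15   0.08 ]
pin_high [225.4 227.8] 0.49 [0.433 0.229 0.08 ]
sanding_block [274.9 220.7] 0.59 [0.314 0.254 0.022]
carousel_stand [199.4 217.6] 0.67 [0.488 0.245 0.134]
carousel_stand [184.3 388.1] 0.55 [ 0.517 -0.138  0.134]
[0.21410723 0.64017121 0.24832685] [[ 0.317  0.948 -0.   ]
 [ 0.948 -0.317  0.   ]
 [ 0.    -0.    -1.   ]]
```

```bash
python3 - <<'E'
import cv2
a=cv2.imread('pics/top0.png')[130:310,150:430]; cv2.imwrite('pics/v1.png',cv2.resize(a,(784,504),interpolation=cv2.INTER_CUBIC))
a=cv2.imread('pics/scene0.png')[150:360,80:460]; cv2.imwrite('pics/v2.png',cv2.resize(a,(798,441),interpolation=cv2.INTER_CUBIC))
E
```

```text
(no output)
```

View pics/v1.png

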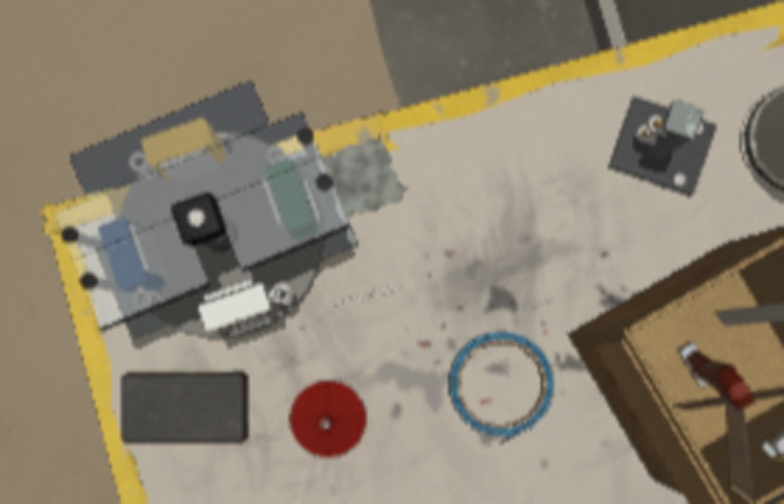

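View pics/v2.png

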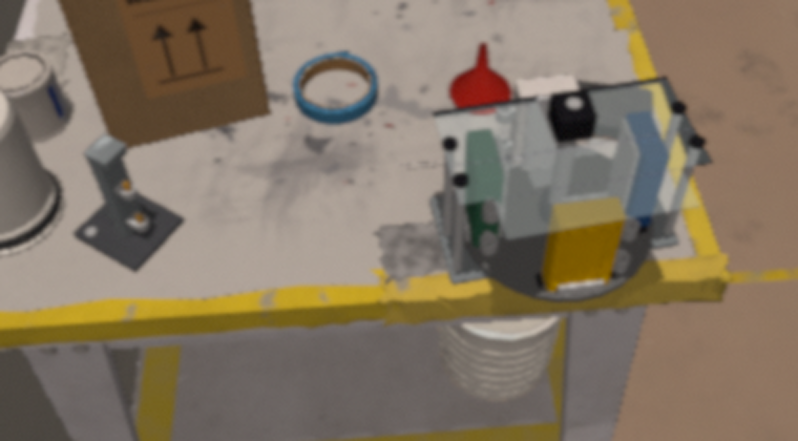

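Top view: white bay is roughly at the front, blue at the left (121,255 in the crop), knob at (198,217), post at right (pins ~655,128). The stand's yaw is about +22° and the post's about −18°. Blue has to turn about +90° (CCW).

```bash
python3 - <<'E'
from h import *
c=get_calibration('top')
v=lambda x,y,z: toworld(c,(130+y/2.8,150+x/2.8),z).round(3)
print('knob',v(198,217,.172)); print('post corners',[v(*q,.006).tolist() for q in [(635,98),(715,125),(690,195),(610,168)]])
print('cover front',v(100,328,.134),v(352,225,.134)); print('blue top',v(121,255,.122),'white',v(235,306,.122))
w=get_calibration('wrist');p,r=rot();T=np.array(w['world_from_camera']);print(w['fov_y'],r.inv().apply(T[:3,3]-p).round(3),(r.as_matrix().T@T[:3,:3]).round(2).tolist())
k=v(198,217,.172);print(delta([k[0],k[1],.30]).round(2))
E
```

```text
knob [0.466 0.233 0.172]
post corners [[0.585, -0.14, 0.006], [0.56, -0.212, 0.006], [0.497, -0.187, 0.006], [0.522, -0.116, 0.006]]
cover front [0.382 0.316 0.134] [0.462 0.114 0.134]
blue top [0.441 0.302 0.122] white [0.399 0.21  0.122]
68.38941116880379 [ 0.001 -0.082 -0.125] [[1.0, -0.0, -0.0], [0.0, 0.95, 0.32], [0.0, -0.32, 0.95]]
[-30.62  36.81  -5.17]
```

carry_out:
  deltas:
    - [[-4,5,-4],8]
    - [[-8,10,-5],16]
    - [[-12,14.5,-5.2],24]
    - [[-16,19,-5.2],32]
    - [[-20,24,-5.2],40]
    - [[-24,29,-5.2],48]
    - [[-28,33.5,-5.2],51.5]
    - [[-30.6,36.8,-5.2],51.5]
    - [[-30.6,36.8,-5.2],51.5]
    - [[-30.6,36.8,-5.2],51.5]
  hand: 1

```text
t: 2.25
eef_pos: [0.4657, 0.2339, 0.3003]
tool_rot: [-0.0, 0.985, 0.174, -0.0]
contact_force: [-0.5, 0.3, 0.1]
gripper_width: 0.997
```

```bash
python3 - <<'E'
from h import *
im,c=shot('wrist','w1')
cv2.imwrite('pics/v3.png',cv2.resize(im[:,:,::-1],(800,600),interpolation=cv2.INTER_CUBIC))
for n,z in [('knob_grip',.157),('blue_door',.12),('white_door',.12),('green_door',.12),('yellow_door',.12)]:
  for d in models.spot_in(n,'wrist')[:1]: print(n,np.round(d['centre'],1),round(d['score'],2),toworld(c,d['centre'],z).round(3))
import pickle;pickle.dump(c,open('w1.pkl','wb'))
p,r=rot();print(p,r.as_euler('zyx',degrees=True),readout.get_obs()['q'])
E
```

```text
knob_grip [197.  264.5] 0.88 [0.451 0.235 0.157]
blue_door [196.8 267.4] 0.54 [0.456 0.225 0.12 ]
white_door [184.2 214.7] 0.78 [0.401 0.219 0.12 ]
green_door [103.4 176.8] 0.53 [0.346 0.282 0.12 ]
[0.46553302 0.23419904 0.30020398] [-2.01158021e+01 -1.33264969e-02 -1.79998343e+02] [-0.92292227  0.17309031  0.38709615  1.87803525 -0.07302031  1.10430446
 -0.1570738 ]
```

View pics/v3.png

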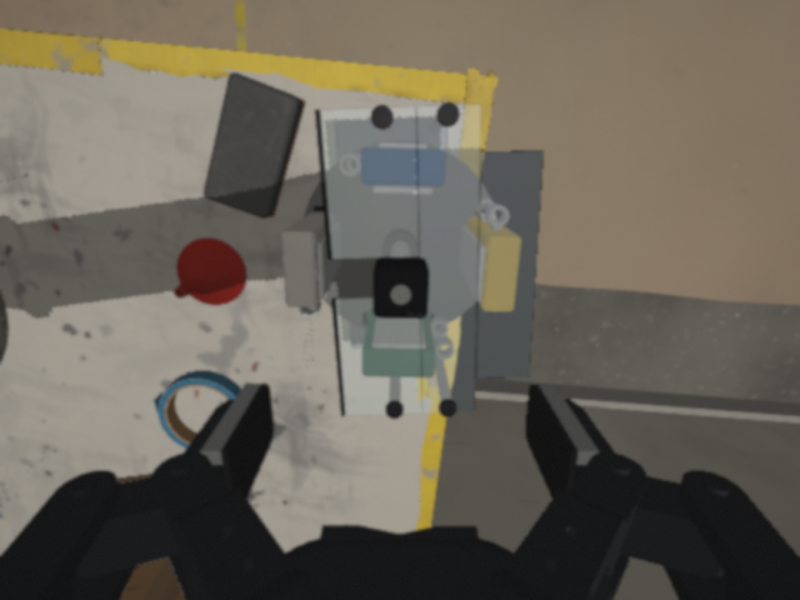

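Wrist view: knob top at (401,291), flats nearly square to the jaws; the cover's front edge runs from (317,110) to (343,415); blue at (403,167), white at (303,265). Computing the turn needed.

```bash
python3 - <<'E'
from h import *
import pickle;c=pickle.load(open('w1.pkl','rb'))
v=lambda x,y,z: toworld(c,(y/600*420,x/800*560),z)
a,b=v(317,110,.134),v(343,415,.134);d=a-b;print('cover',a.round(4),b.round(4),np.linalg.norm(d[:2]),'stand yaw',np.degrees(np.arctan2(d[1],d[0]))-90)
m=(a+b)/2;n=np.array([-d[1],d[0]])/np.hypot(*d[:2]);n=-n if n[0]<0 else n
print('axis from cover',m[:2]+n*.049)
for q in [(374,258),(428,258),(374,317),(428,317),(401,294)]: print(v(*q,.172).round(4))
bl=(v(363,150,.122)+v(445,150,.122))/2; print('blue back/outer top', bl.round(4))
for q in [(362,149),(445,150),(362,183),(445,184)]: print(v(*q,.122).round(4))
im=cv2.imread('pics/w1.png');g=im.max(2)
k=g[160:240,240:320]; print(np.where(k[45]<35)[0][[0,-1]]+240, np.where(k[:,40]<35)[0]+160)
hsv=cv2.cvtColor(im,cv2.COLOR_BGR2HSV);mk=((hsv[...,0]>95)&(hsv[...,0]<125)&(hsv[...,1]>70)).astype(np.uint8);mk[200:]=0;mk[:, :220]=0
cs=max(cv2.findContours(mk,0,2)[0],key=cv2.contourArea);r=cv2.minAreaRect(cs);print(r)
w=[v(x/560*800,y/420*600,.122) for x,y in cv2.boxPoints(r)];print(np.round(w,4))
E
```

```text
cover [0.3818 0.318  0.134 ] [0.4622 0.119  0.134 ] 0.21462479363142364 stand yaw 22.002543748565785
axis from cover [0.46738819 0.23681251]
[0.4435 0.2517 0.172 ]
[0.4733 0.2626 0.172 ]
[0.4556 0.2167 0.172 ]
[0.4867 0.2281 0.172 ]
[0.466  0.2363 0.172 ]
blue back/outer top [0.4397 0.3146 0.122 ]
[0.4138 0.3058 0.122 ]
[0.4648 0.3237 0.122 ]
[0.4206 0.2854 0.122 ]
[0.4728 0.3038 0.122 ]
[262 297] [182 183 184 185 186 187 188 189 190 191 192 193 194 195 196 197 214 215
 216 217 218 219 220]
((290.5, 117.0), (20.0, 5.0), 90.0)
[[0.4448 0.3146 0.122 ]
 [0.4492 0.3162 0.122 ]
 [0.4557 0.2993 0.122 ]
 [0.4512 0.2977 0.122 ]]
```

carry_out:
  deltas:
    - [[0.17,-0.18,4],0]
    - [[0.17,-0.18,9],0]
    - [[0.17,-0.18,13.8],0]
    - [[0.17,-0.18,13.8],0]
    - [[0.17,-0.18,13.8],0]

```text
t: 3.18
eef_pos: [0.4674, 0.2371, 0.1637]
tool_rot: [-0.0, 0.985, 0.175, 0.001]
contact_force: [0.1, -0.1, 0.3]
gripper_width: 1.001
```

carry_out:
  deltas:
    - [[0,0,0],0]
    - [[0,0,0],0]
    - [[0,0,0],0]
    - [[0,0,0],0]
    - [[0,0,0],0]
    - [[0,0,0],0]
  hand: 0
  newtons: 40

```text
t: 3.92
eef_pos: [0.4658, 0.2367, 0.1645]
tool_rot: [-0.001, 0.985, 0.175, -0.001]
contact_force: [-7.9, -2.7, 10.8]
gripper_width: 0.387
```

carry_out:
  deltas:
    - [[-0.1,0,-0.1],-9]
    - [[-0.1,0,-0.1],-18]
    - [[-0.1,0,-0.1],-28]
    - [[-0.1,0,-0.1],-38]
    - [[-0.1,0,-0.1],-48]
    - [[-0.1,0,-0.1],-58]
    - [[-0.1,0,-0.1],-68]
    - [[-0.1,0,-0.1],-78]
    - [[-0.1,0,-0.1],-87]
    - [[-0.1,0,-0.1],-92.6]

```text
t: 5.18
eef_pos: [0.4643, 0.2337, 0.1646]
tool_rot: [-0.001, 0.553, 0.833, -0.002]
contact_force: [0.7, -4.6, -5.2]
gripper_width: 0.391
```

carry_out:
  deltas:
    - [[0,0,0],0]
    - [[0,0,0],0]
    - [[0,0,0],0]

```text
t: 5.55
eef_pos: [0.4643, 0.2337, 0.1646]
tool_rot: [-0.001, 0.554, 0.833, -0.002]
contact_force: [0.4, -1.3, -2.7]
gripper_width: 0.394
```

```bash
python3 - <<'E'
from h import *
o=readout.get_obs();p,r=rot();x=r.as_matrix()[:,0];print(p,np.degrees(np.arctan2(x[1],x[0])),o['contact_force'],o['torque'])
E
```

```text
[0.46434286 0.23369394 0.16456035] 112.77381125850188 [ 0.42610762 -1.25638987 -2.73520479] [-0.18737022 -0.24856771 -0.03103801]
```

carry_out:
  deltas:
    - [[0,0,0],0]
    - [[0,0,0],0]
    - [[0,0,0],0]
    - [[0,0,-4],0]
    - [[0,-1,-8],0]
    - [[0,-4,-12],0]
    - [[0,-7.2,-12],0]
    - [[0,-7.2,-12],0]
    - [[0,-7.2,-12],0]
  hand: 1

```text
t: 6.68
eef_pos: [0.3988, 0.2064, 0.2851]
tool_rot: [-0.001, 0.554, 0.833, -0.002]
contact_force: [0.0, 0.2, 0.3]
gripper_width: 0.998
```

```bash
python3 - <<'E'
from h import *
im,c=shot('wrist','w2')
a=im[60:360,80:480,::-1]
cv2.imwrite('pics/v4.png',cv2.resize(a,(800,600),interpolation=cv2.INTER_CUBIC))
import pickle;pickle.dump(c,open('w2.pkl','wb'))
for n,z in [('knob_grip',.172),('blue_door',.122)]:
  for d in models.spot_in(n,'wrist')[:1]: print(n,np.round(d['centre'],1),round(d['score'],2),toworld(c,d['centre'],z).round(3))
p,r=rot();print(p,readout.get_obs()['q'])
E
```

```text
knob_grip [220.1 280. ] 0.61 [0.405 0.211 0.172]
blue_door [187.2 274.9] 0.74 [0.392 0.2   0.122]
[0.3990031  0.20643871 0.28460856] [-6.18168706e-01  6.56068671e-02  1.60819082e-03  2.02105779e+00
  1.48439937e-04  1.06042653e+00  1.35147886e+00]
```

View pics/v4.png

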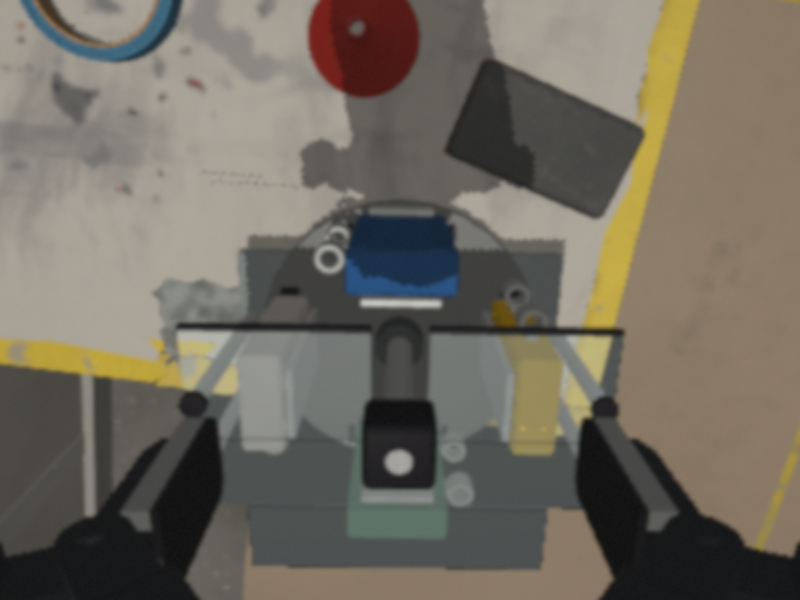

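Blue now faces out squarely: its top face spans (346..458, 251..295) and the upper knuckle is at (330,260).

```bash
python3 - <<'E'
from h import *
import pickle;c=pickle.load(open('w2.pkl','rb'))
v=lambda x,y,z: toworld(c,(60+y/2,80+x/2),z)
P={n:v(*q) for n,q in dict(bl=(346,295,.122),br=(458,295,.122),fl=(346,252,.122),fr=(457,252,.122),kn=(330,260,.096),kf=(400,460,.172),c1=(178,325,.134),c2=(622,331,.134)).items()}
for n in P: print(n,P[n].round(4))
d=P['br']-P['bl'];print(np.linalg.norm(d),np.degrees(np.arctan2(d[1],d[0])))
d=P['c2']-P['c1'];print(np.linalg.norm(d),np.degrees(np.arctan2(d[1],d[0])))
m=sum(P[k] for k in ('bl','br','fl','fr'))/4;print(m)
p,r=rot();x=r.as_matrix()[:,0];print(np.degrees(np.arctan2(x[1],x[0])))
print(delta([m[0],m[1],.121]))
E
```

```text
bl [0.4196 0.1882 0.122 ]
br [0.3984 0.2388 0.122 ]
fl [0.3994 0.1803 0.122 ]
fr [0.3788 0.2294 0.122 ]
kn [0.4134 0.1745 0.096 ]
kf [0.4656 0.2361 0.172 ]
c1 [0.4607 0.1191 0.134 ]
c2 [0.3814 0.3161 0.134 ]
0.05491039042298809 112.73604158535221
0.21235375452950317 111.91521795513079
[0.39905273 0.20918127 0.122     ]
112.76492360051817
[ 0.27428826  0.19766594 16.35966168]
```

carry_out:
  deltas:
    - [[0.25,0.2,5],0]
    - [[0.25,0.2,10],0]
    - [[0.25,0.2,14],0]
    - [[0.25,0.2,16.3],0]
    - [[0.25,0.2,16.3],0]
    - [[0.25,0.2,16.3],0]

```text
t: 7.58
eef_pos: [0.3999, 0.2094, 0.1222]
tool_rot: [-0.001, 0.554, 0.833, -0.002]
contact_force: [-0.8, 0.2, 0.1]
gripper_width: 0.999
```

carry_out:
  deltas:
    - [[0,0,0],0]
    - [[0,0,0],0]
    - [[0,0,0],0]
    - [[0,0,0],0]
    - [[0,0,0],0]
  hand: 0
  newtons: 40

```text
t: 8.2
eef_pos: [0.4009, 0.21, 0.1235]
tool_rot: [-0.0, 0.554, 0.833, -0.001]
contact_force: [-0.0, -1.2, 5.2]
gripper_width: 0.643
```

carry_out:
  deltas:
    - [[0,0,-2],0]
    - [[0,0,-5],0]
    - [[0,0,-9],0]
    - [[0,0,-13],0]
    - [[0,0,-15],0]
    - [[0,0,-15],0]

```text
t: 8.95
eef_pos: [0.4018, 0.2106, 0.2751]
tool_rot: [0.001, 0.554, 0.833, 0.001]
contact_force: [0.4, 0.7, -2.3]
gripper_width: 0.642
```

carry_out:
  deltas:
    - [[-2,-0.1,0],5]
    - [[-5,-0.2,0],10]
    - [[-8,-0.3,0],16]
    - [[-11,-0.4,0],22]
    - [[-14,-0.5,0],28]
    - [[-17,-0.6,0],35]
    - [[-19.3,-0.6,0],41.4]
    - [[-19.3,-0.6,0],41.4]
    - [[-19.3,-0.6,0],41.4]

```text
t: 10.07
eef_pos: [0.4707, 0.0304, 0.2748]
tool_rot: [-0.0, 0.812, 0.583, 0.001]
contact_force: [-0.3, -0.3, -2.5]
gripper_width: 0.64
```

```bash
python3 - <<'E'
from h import *
im,c=shot('top','t1'); im2,c2=shot('scene','s1')
a=cv2.resize(im[130:290,260:430,::-1],(400,376),interpolation=cv2.INTER_CUBIC)
b=cv2.resize(im2[130:300,80:260,::-1],(398,376),interpolation=cv2.INTER_CUBIC)
cv2.imwrite('pics/v5.png',np.hstack([a,b]))
for n,z in [('blue_door',.23),('pin_high',.089),('pin_low',.04),('post',.126)]:
 for cam in('top','scene'):
  cc=get_calibration(cam)
  for d in models.spot_in(n,cam)[:1]: print(n,cam,np.round(d['centre'],1),round(d['score'],2),toworld(cc,d['centre'],z).round(3))
p,r=rot();x=r.as_matrix()[:,0];print(p,np.degrees(np.arctan2(x[1],x[0])),readout.get_obs()['q'],readout.get_obs()['gripper_width'])
E
```

```text
blue_door scene [167.3 233.2] 0.56 [0.486 0.031 0.23 ]
pin_high top [183.8 390.9] 0.9 [ 0.525 -0.155  0.089]
pin_high scene [255.5 137.8] 0.7 [ 0.593 -0.127  0.089]
pin_low top [177.8 392.6] 0.58 [ 0.547 -0.171  0.04 ]
pin_low scene [252.8 135.9] 0.96 [ 0.556 -0.159  0.04 ]
post top [182.2 393.7] 0.85 [ 0.523 -0.153  0.126]
post scene [254.4 137.6] 0.62 [ 0.615 -0.109  0.126]
[0.4707784  0.030433   0.27501578] 71.3558863322735 [-0.40847866  0.10451174  0.23008916  2.00596248 -0.02854509  1.03195157
  1.08039294] 0.6436164799820229
```

View pics/v5.png

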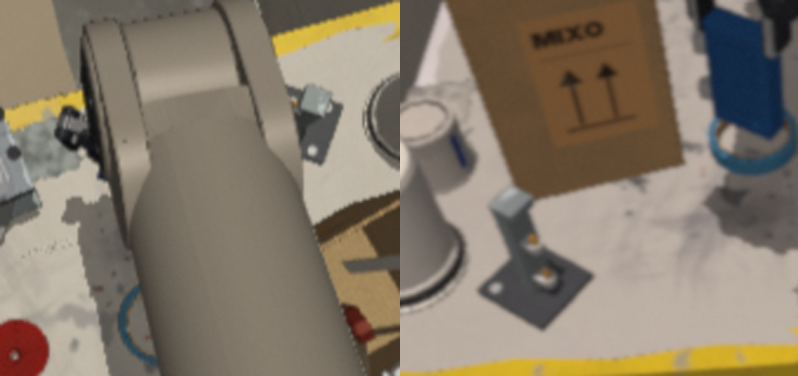

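Door held upright with knuckles towards the post side. Setting it down.

carry_out:
  deltas:
    - [[0,0,4],0]
    - [[0,0,8],0]
    - [[0,0,12],0]
    - [[0,0,15],0]
    - [[0,0,16.5],0]
    - [[0,0,17.1],0]
    - [[0,0,17.3],0]
    - [[0,0,17.3],0]

```text
t: 11.58
eef_pos: [0.4718, 0.0307, 0.1028]
tool_rot: [0.0, 0.812, 0.583, 0.002]
contact_force: [-0.0, -0.7, -2.5]
gripper_width: 0.643
```

carry_out:
  deltas:
    - [[0,0,0.1],0]
    - [[0,0,0.2],0]
    - [[0,0,0.2],0]

```text
t: 11.95
eef_pos: [0.4725, 0.0307, 0.1014]
tool_rot: [0.001, 0.812, 0.583, 0.003]
contact_force: [0.0, -0.8, 4.9]
gripper_width: 0.64
```

Contact with the bench; release and rise clear.

carry_out:
  deltas:
    - [[0,0,0],0]
    - [[0,0,0],0]
    - [[0,0,0],0]
    - [[0,0,-3],0]
    - [[0,0,-8],0]
    - [[0,0,-12],0]
    - [[0,0,-12],0]
    - [[0,0,-12],0]
  hand: 1

```text
t: 12.95
eef_pos: [0.4714, 0.0305, 0.2209]
tool_rot: [0.001, 0.812, 0.583, 0.002]
contact_force: [-0.8, 0.4, -0.0]
gripper_width: 1.001
```

```bash
python3 - <<'E'
from h import *
im,c=shot('wrist','w3')
import pickle;pickle.dump(c,open('w3.pkl','wb'))
cv2.imwrite('pics/v6.png',cv2.resize(im[:,:,::-1],(800,600),interpolation=cv2.INTER_CUBIC))
p,r=rot();x=r.as_matrix()[:,0];print(p,np.degrees(np.arctan2(x[1],x[0])),readout.get_obs()['contact_force'])
E
```

```text
[0.47106487 0.0304605  0.22040307] 71.35036860545918 [-1.12449225 -0.64345376 -0.0188607 ]
```

View pics/v6.png

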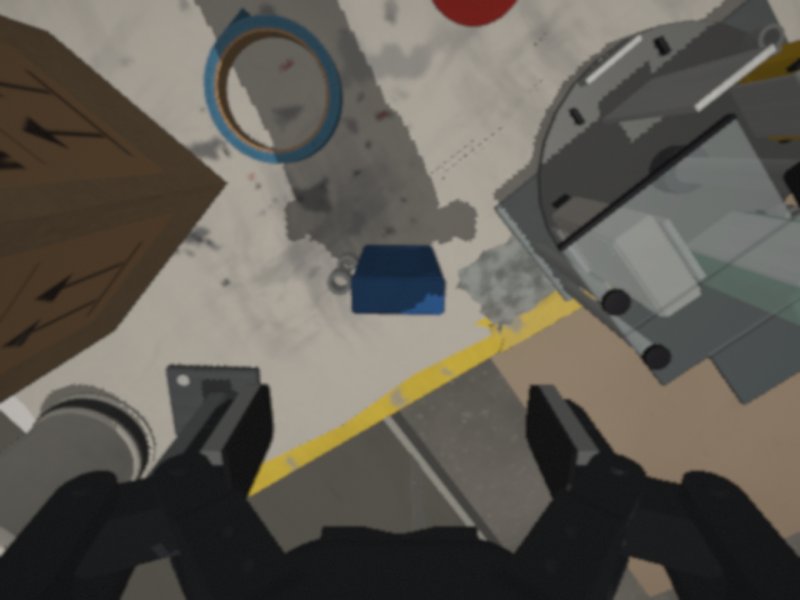

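The door stands free, top edge (352..445, 313); the knuckles are at (342,275). The post is half hidden behind a finger, plate edge (167..259, 368), so it is nearly parallel to the tool. I'll turn 90° and look at the post along its axis.

carry_out:
  deltas:
    - [[0,1,-3],10]
    - [[0,3,-3],20]
    - [[-1,5,-3],30]
    - [[-1.5,7,-3],40]
    - [[-2,9,-3],50]
    - [[-2.5,11,-3],60]
    - [[-3,11.5,-3],70]
    - [[-3,11.5,-3],80]
    - [[-3,11.5,-3],90]
    - [[-3,11.5,-3],90]

```text
t: 14.25
eef_pos: [0.5696, -0.0347, 0.2491]
tool_rot: [-0.0, 0.987, -0.161, 0.0]
contact_force: [-0.1, -0.5, 0.4]
gripper_width: 0.997
```

carry_out:
  deltas:
    - [[0,0,0],0]
    - [[0,0,0],0]

```text
t: 14.5
eef_pos: [0.5694, -0.0346, 0.2486]
tool_rot: [-0.0, 0.987, -0.16, -0.0]
contact_force: [0.2, 0.1, -0.0]
gripper_width: 1.003
```

```bash
python3 - <<'E'
from h import *
im,c=shot('wrist','w4')
import pickle;pickle.dump(c,open('w4.pkl','wb'))
cv2.imwrite('pics/v7.png',cv2.resize(im[120:420,80:480,::-1],(800,600),interpolation=cv2.INTER_CUBIC))
for n,z in [('pin_low',.038),('pin_high',.086),('post',.126),('blue_door',.1)]:
  for d in models.spot_in(n,'wrist')[:2]: print(n,np.round(d['centre'],1),round(d['score'],2),toworld(c,d['centre'],z).round(4))
p,r=rot();x=r.as_matrix()[:,0];print(p,np.degrees(np.arctan2(x[1],x[0])),readout.get_obs()['q'])
E
```

```text
pin_low [279.5 293. ] 0.61 [ 0.5465 -0.1546  0.038 ]
pin_high [281.9 291.4] 0.64 [ 0.5509 -0.1286  0.086 ]
post [279.  291.1] 0.78 [ 0.5576 -0.1018  0.126 ]
[ 0.56967504 -0.03477277  0.24914022] -18.542874923245062 [-0.47521998  0.33220957  0.53888044  1.8375885  -0.19778281  1.02449971
 -0.18072975]
```

View pics/v7.png

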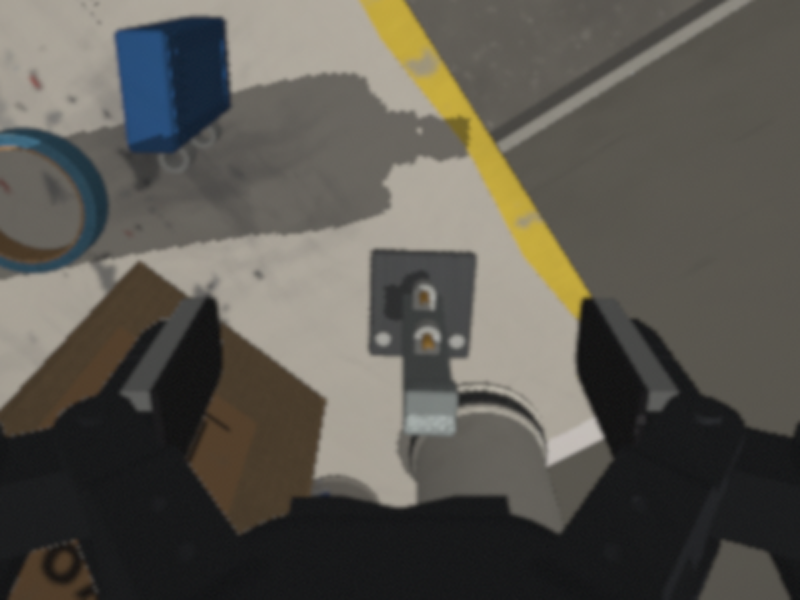

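Post seen cleanly: lower pin (425,297), upper pin (428,340), foot-plate top corners (372,249) and (476,253).

```bash
python3 - <<'E'
from h import *
import pickle;c=pickle.load(open('w4.pkl','rb'))
v=lambda x,y,z: toworld(c,(120+y/2,80+x/2),z)
im=cv2.imread('pics/w4.png');hsv=cv2.cvtColor(im,cv2.COLOR_BGR2HSV)
m=((hsv[...,1]>110)&(hsv[...,0]>8)&(hsv[...,0]<30)).astype(np.uint8);m[:255]=0;m[300:]=0;m[:,:275]=0;m[:,310:]=0
n,l,s,ce=cv2.connectedComponentsWithStats(m)
for i in range(1,n): print(s[i],ce[i].round(2), toworld(c,ce[i][::-1],.036).round(4),toworld(c,ce[i][::-1],.084).round(4))
P=[v(372,249,.006),v(476,253,.006),v(467,356,.006),v(369,354,.006)]
for a,b in [(0,1),(3,2),(0,3),(1,2)]:
  d=P[b]-P[a];print(np.linalg.norm(d).round(4),np.degrees(np.arctan2(d[1],d[0])).round(2))
d=v(455,392,.126)-v(405,391,.126);print('cap',np.linalg.norm(d),np.degrees(np.arctan2(d[1],d[0])))
print(np.round(P,4),sum(P)/4)
c3=pickle.load(open('w3.pkl','rb'))
w=lambda x,y,z: toworld(c3,(y*.7,x*.7),z)
a,b=w(352,313,.1),w(445,314,.1);d=b-a;print('door top back edge',a.round(4),b.round(4),np.linalg.norm(d),np.degrees(np.arctan2(d[1],d[0])))
E
```

```text
[290 267   3   4   9] [291.33 268.44] [ 0.549  -0.1404  0.036 ] [ 0.5555 -0.1143  0.084 ]
[292 288   5   6  23] [293.48 290.74] [ 0.5418 -0.1714  0.036 ] [ 0.5493 -0.1409  0.084 ]
0.068 -20.96
0.068 -19.91
0.0797 -110.81
0.0784 -110.84
cap 0.02389873418039622 -19.91352231808252
[[ 0.5244 -0.1127  0.006 ]
 [ 0.5879 -0.137   0.006 ]
 [ 0.5599 -0.2103  0.006 ]
 [ 0.496  -0.1872  0.006 ]] [ 0.54205088 -0.16179004  0.006     ]
door top back edge [0.4708 0.0024 0.1   ] [0.4892 0.0544 0.1   ] 0.05517377029106698 70.58170991303821
```

```bash
python3 - <<'E'
from h import *
import pickle;c=pickle.load(open('w4.pkl','rb'));c3=pickle.load(open('w3.pkl','rb'))
v=lambda x,y,z: toworld(c,(120+y/2,80+x/2),z)
w=lambda x,y,z: toworld(c3,(y*.7,x*.7),z)
print('knuckle w4',v(175,160,.074)[:2],v(205,135,.026)[:2])
print('knuckle w3',w(341,281,.074)[:2],w(347,260,.026)[:2])
for t in [(.4714,.0305),(.4705,.0312)]:
  u=np.radians(71.36);print('pred',np.array(t)-.038*np.array([np.cos(u),np.sin(u)]))
print('door top w4',[v(x,y,.1)[:2].round(4).tolist() for x,y in [(117,33),(130,150),(170,152)]])
for n in ('w3','w4'):
  im=cv2.imread(f'pics/{n}.png');a=im[165:225,215:320] if n=='w3' else im[120:215,125:205]
  cv2.imwrite(f'pics/c_{n}.png',a)
a=cv2.resize(cv2.imread('pics/c_w3.png'),(400,300),interpolation=cv2.INTER_CUBIC);b=cv2.resize(cv2.imread('pics/c_w4.png'),(400,475),interpolation=cv2.INTER_CUBIC)
o=np.zeros((475,800,3),np.uint8);o[:300,:400]=a;o[:,400:]=b;cv2.imwrite('pics/v8.png',o)
E
```

```text
knuckle w4 [ 0.45905597 -0.00556887] [ 0.46030194 -0.00511121]
knuckle w3 [ 0.45630141 -0.00237089] [ 0.45369341 -0.00288127]
pred [ 0.45925441 -0.00550673]
pred [ 0.45835441 -0.00480673]
door top w4 [[0.4714, 0.059], [0.4532, 0.0096], [0.4703, 0.0029]]
```

View pics/v8.png

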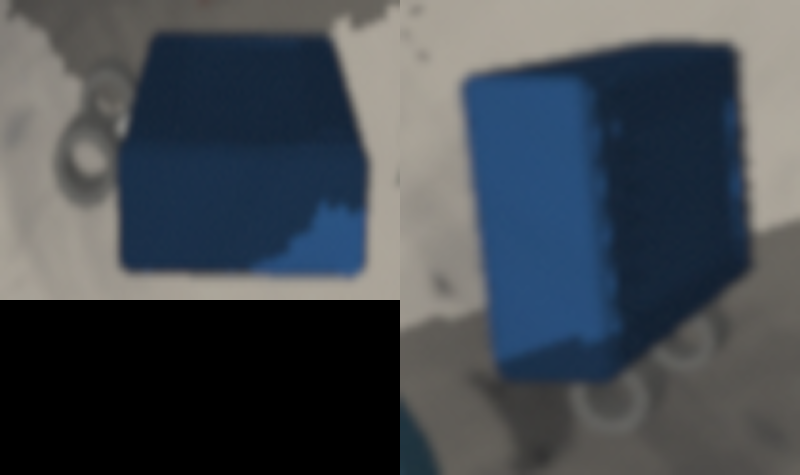

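carry_out:
  deltas:
    - [[-4,-1,0],0]
    - [[-8,-2.2,0],0]
    - [[-11.4,-3.1,0],0]
    - [[-11.4,-3.1,3],0]
    - [[-11.4,-3.1,7],0]
    - [[-11.4,-3.1,11],0]
    - [[-11.4,-3.1,14.5],0]
    - [[-11.4,-3.1,16.2],0]
    - [[-11.4,-3.1,16.2],0]
    - [[-11.4,-3.1,16.2],0]

```text
t: 16.0
eef_pos: [0.4722, 0.0309, 0.0879]
tool_rot: [-0.001, 0.987, -0.161, 0.001]
contact_force: [0.6, 1.2, 0.3]
gripper_width: 1.004
```

carry_out:
  deltas:
    - [[0,0,0],0]
    - [[0,0,0],0]
    - [[0,0,0],0]
    - [[0,0,0],0]
    - [[0,0,0],0]
    - [[0,0,0],0]
    - [[0,0,0],0]
    - [[0,0,0],0]
  hand: 0
  newtons: 40

```text
t: 17.0
eef_pos: [0.4722, 0.031, 0.0882]
tool_rot: [-0.001, 0.987, -0.161, 0.001]
contact_force: [-1.2, 0.8, 6.5]
gripper_width: 0.251
```

carry_out:
  deltas:
    - [[0,0,-2],0]
    - [[0,0,-4.5],0]
    - [[2,0.3,-6.2],0]
    - [[5,0.8,-6.2],0]
    - [[8,1.2,-6.2],0]
    - [[11,1.7,-6.2],1]
    - [[13,2,-6.2],1.5]
    - [[13,2,-5],1.5]
    - [[13,2,-5],1.5]
    - [[13,2,-5],1.5]

```text
t: 18.25
eef_pos: [0.588, -0.0287, 0.1379]
tool_rot: [-0.001, 0.985, -0.174, -0.0]
contact_force: [1.2, -1.0, -1.7]
gripper_width: 0.252
```

```bash
python3 - <<'E'
from h import *
im,c=shot('wrist','w5');im2,c2=shot('scene','s2')
import pickle;pickle.dump((c,c2),open('w5.pkl','wb'))
a=cv2.resize(im[180:400,180:400,::-1],(400,400),interpolation=cv2.INTER_CUBIC)
b=cv2.resize(im2[190:310,90:210,::-1],(400,400),interpolation=cv2.INTER_CUBIC)
cv2.imwrite('pics/v9.png',np.hstack([a,b]))
p,r=rot();x=r.as_matrix()[:,0];o=readout.get_obs();print(p,r.as_matrix().round(4).tolist(),np.degrees(np.arctan2(x[1],x[0])),o['contact_force'],o['gripper_width'],o['q'])
E
```

```text
[ 0.58864273 -0.02882277  0.13846337] [[0.9397, -0.3421, 0.0016], [-0.3421, -0.9397, 0.0015], [0.001, -0.002, -1.0]] -20.003931627935703 [ 0.60462244 -0.07990261 -1.55614994] 0.254084708658611 [-0.41532277  0.49999013  0.47532883  1.88874221 -0.30607321  0.82281827
 -0.1288503 ]
```

View pics/v9.png

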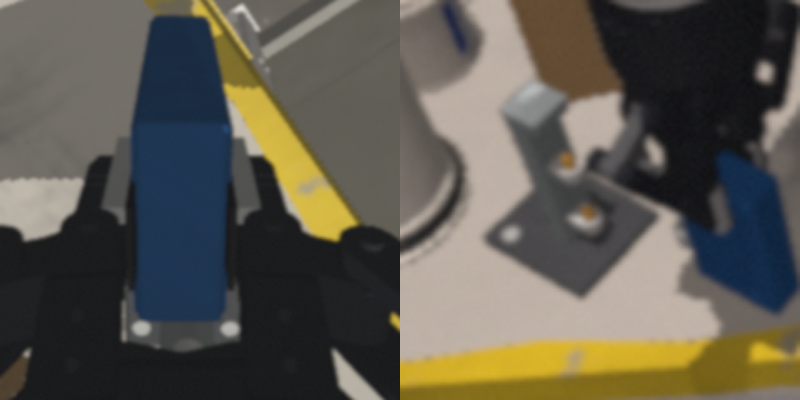

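Door held upright in front of the post; in the wrist view the door's far top edge is at (136..222, 320) and the plate holes at (141,328) and (230,328). Checking alignment.

```bash
python3 - <<'E'
from h import *
import pickle;c4=pickle.load(open('w4.pkl','rb'));c5,c2=pickle.load(open('w5.pkl','rb'))
v=lambda x,y,z: toworld(c4,(120+y/2,80+x/2),z)
k=400/220;u=lambda x,y,z: toworld(c5,(180+y/k,180+x/k),z)
print('holes w4',v(383,340,.006)[:2].round(4),v(456,341,.006)[:2].round(4)); print('holes w5',u(141,328,.006)[:2].round(4),u(230,328,.006)[:2].round(4))
z=.05+.1
E=[u(136,320,z),u(224,320,z),u(133,122,z),u(230,122,z)];p,r=rot()
for e in E: print(e.round(4),(r.inv().apply(e-p)*1000).round(1))
s=120/400;w=lambda x,y,z: toworld(c2,(190+y*s,90+x*s),z)
print('scene pins (tip)',w(567,-0+159,.086)[:2] if 0 else w(167,159,.086)[:2].round(4),w(188,212,.038)[:2].round(4))
P=np.array([.549,-.1406]);t=P-.0385*np.array([-.342,-.94]);print('target',t,delta([*t,.1215]).round(2))
E
```

```text
holes w4 [ 0.5089 -0.1797] [ 0.5562 -0.1964]
holes w5 [ 0.5081 -0.1802] [ 0.5563 -0.1978]
[ 0.5678 -0.0498  0.15  ] [-12.4  26.8 -11.6]
[ 0.5887 -0.0574  0.15  ] [  9.8  26.8 -11.6]
[0.5873 0.0016 0.15  ] [-11.7 -28.1 -11.5]
[ 0.6075 -0.0058  0.15  ] [  9.9 -28.1 -11.5]
scene pins (tip) [ 0.5522 -0.1407] [ 0.553  -0.1394]
target [ 0.562167 -0.10441 ] [0.1  8.01 1.68]
```

carry_out:
  deltas:
    - [[0.2,0,0.8],0]
    - [[0.2,0,1.7],0]
    - [[0.2,1.5,1.7],0]
    - [[0.2,3,1.7],0]
    - [[0.2,4.5,1.7],0]
    - [[0.2,5.5,1.7],0]
    - [[0.2,6,1.7],0]
    - [[0.2,6,1.7],0]
    - [[0.2,6,1.7],0]

```text
t: 19.48
eef_pos: [0.5703, -0.0852, 0.1213]
tool_rot: [-0.001, 0.985, -0.173, 0.001]
contact_force: [1.1, 0.1, -0.6]
gripper_width: 0.246
```

```bash
python3 - <<'E'
from h import *
o=readout.get_obs();print(rot()[0],delta([.5629,-.1052,.1205]).round(2),o['contact_force'])
im,c=shot('scene','s3')
cv2.imwrite('pics/v10.png',cv2.resize(im[190:310,90:220,::-1],(650,600),interpolation=cv2.INTER_CUBIC))
E
```

```text
[ 0.57026368 -0.08518988  0.12131992] [-0.01  2.13  0.08] [ 1.06602272  0.11847459 -0.56018868]
```

View pics/v10.png

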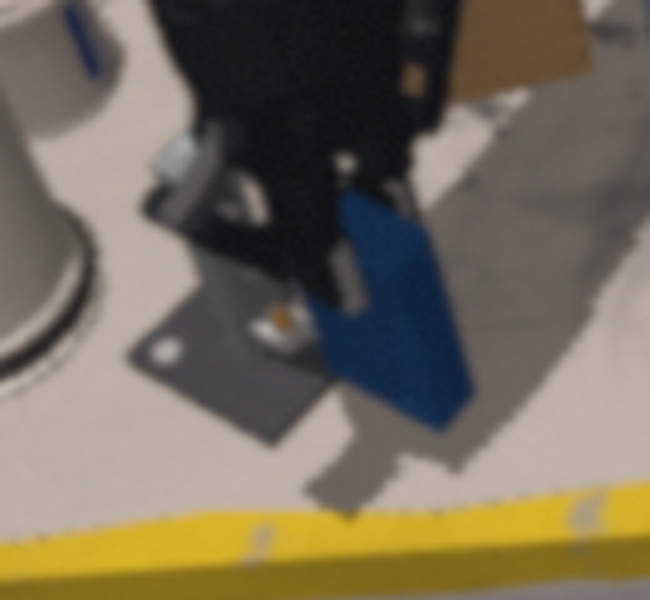

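The view is mostly blocked by the gripper, but nothing contradicts the alignment. Closing the last 21 mm.

carry_out:
  deltas:
    - [[0,0.7,0],0]
    - [[0,1.4,0],0]
    - [[0,2,0],0]
    - [[0,2.15,0],0]
    - [[0,2.15,0],0]
    - [[0,2.15,0],0]

```text
t: 20.27
eef_pos: [0.563, -0.1051, 0.1212]
tool_rot: [-0.001, 0.985, -0.173, 0.001]
contact_force: [-0.1, -0.1, -1.4]
gripper_width: 0.25
```

```bash
python3 - <<'E'
from h import *
o=readout.get_obs();print(rot()[0],delta([.5629,-.1052,.1205]).round(2),o['contact_force'],o['torque'])
E
```

```text
[ 0.56304153 -0.10506472  0.12124422] [-0.01  0.02  0.07] [-0.13484102 -0.13529155 -1.40222848] [ 0.00653486 -0.03218157 -0.03037169]
```

carry_out:
  deltas:
    - [[0,0,0.2],0]
    - [[0,0,0.4],0]
    - [[0,0,0.6],0]
    - [[0,0,0.8],0]
    - [[0,0,0.8],0]

```text
t: 20.9
eef_pos: [0.5629, -0.1051, 0.113]
tool_rot: [-0.001, 0.985, -0.173, 0.0]
contact_force: [-0.4, -0.1, -0.9]
gripper_width: 0.247
```

carry_out:
  deltas:
    - [[0,0,0.2],0]
    - [[0,0,0.4],0]
    - [[0,0,0.6],0]
    - [[0,0,0.7],0]
    - [[0,0,0.75],0]
    - [[0,0,0.75],0]

```text
t: 21.65
eef_pos: [0.563, -0.1049, 0.1061]
tool_rot: [-0.001, 0.985, -0.173, 0.0]
contact_force: [-3.0, 0.8, 5.7]
gripper_width: 0.252
```

carry_out:
  deltas:
    - [[0.3,0,-0.05],0]
    - [[0.4,0,-0.05],0]
    - [[0.4,0,-0.05],0]

```text
t: 22.02
eef_pos: [0.5656, -0.1062, 0.1062]
tool_rot: [-0.001, 0.985, -0.173, -0.001]
contact_force: [-5.5, 1.2, 1.5]
gripper_width: 0.253
```

carry_out:
  deltas:
    - [[-0.5,-0.3,0],0]
    - [[-0.4,-0.5,0],0]
    - [[-0.4,-0.5,0],0]

```text
t: 22.4
eef_pos: [0.5634, -0.1037, 0.1063]
tool_rot: [0.001, 0.985, -0.174, 0.0]
contact_force: [-2.9, -8.9, -1.9]
gripper_width: 0.252
```

The door resists in both x and y, so both knuckles are on their pins. Re-centre and release.

carry_out:
  deltas:
    - [[0,0.15,0],0]
    - [[0,0.15,0.05],0]
    - [[0,0.15,0.05],0]

```text
t: 22.78
eef_pos: [0.5634, -0.1049, 0.106]
tool_rot: [0.001, 0.985, -0.174, 0.001]
contact_force: [0.1, -0.4, -0.5]
gripper_width: 0.249
```

carry_out:
  deltas:
    - [[0,0,0],0]
    - [[0,0,0],0]
    - [[0,0,0],0]
    - [[0,0,0],0]
  hand: 0.6

```text
t: 23.28
eef_pos: [0.5634, -0.1048, 0.1061]
tool_rot: [0.001, 0.985, -0.174, 0.001]
contact_force: [0.5, 0.4, 0.1]
gripper_width: 0.599
```

carry_out:
  deltas:
    - [[0,0,-2],0]
    - [[0,0,-5],0]
    - [[0,0,-9],0]
    - [[0,0,-14],0]
    - [[0,-5,-16],0]
    - [[0,-10,-16],0]
    - [[0,-10,-16],0]
    - [[0,-10,-16],0]

```text
t: 24.28
eef_pos: [0.5972, -0.0112, 0.2657]
tool_rot: [0.001, 0.985, -0.174, 0.0]
contact_force: [0.6, -0.5, -0.3]
gripper_width: 0.601
```

```bash
python3 - <<'E'
from h import *
im,c=shot('wrist','w6');im2,c2=shot('scene','s6')
a=cv2.resize(im[120:420,130:430,::-1],(400,400),interpolation=cv2.INTER_CUBIC)
b=cv2.resize(im2[190:310,90:210,::-1],(400,400),interpolation=cv2.INTER_CUBIC)
cv2.imwrite('pics/v11.png',np.hstack([a,b]))
pin=np.array([.549,-.1406]);u=np.array([.342,.94])
for z in(.118,): 
  for k in (.010,.066): print(topix(c,[*(pin+k*u),z]).round(0),topix(c2,[*(pin+k*u),z]).round(0))
o=readout.get_obs();print(o['t'],rot()[0],o['contact_force'])
E
```

```text
[316. 279.] [227. 141.]
[269. 279.] [240. 165.]
24.375 [ 0.59702106 -0.01237928  0.26585585] [ 0.12225031 -1.24800604 -0.09719703]
```

View pics/v11.png

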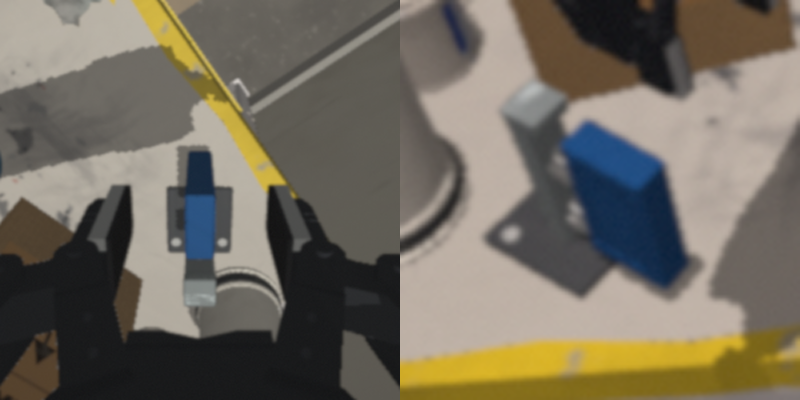

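The door hangs upright beside the post. Its top face is where a seated door should be (rows 195–258 seen, 199–261 predicted in the crop).

```bash
python3 -c "
from station import bot;print(bot.hand_in())"
```

```text
the job is handed in; nothing more can be done
None
```

I turned the carousel about 93° so the blue bay faced out, lifted the blue door out, stood it on the bench and let go. I then took it again by its faces, hung it on the post's two pins, released it and handed the job in. That was at about 24.4 s of the 67 s allowed; no verdict was reported.

**Checks that agreed**
- **Blue bay:** the door was within about 1 mm of the window point before I lifted it.
- **Set-down:** the door stood free and upright on the bench after release.
- **Seating:** the knuckles met no resistance on the way down and made contact at the expected seated height. The held door then resisted small nudges in both x and y. That is how I know it is on the pins, because the knuckles themselves were hidden in the pictures.
- **After release:** the door hung upright. Its top face was within 3–4 pixels (in the enlarged crop) of where a seated door should be. The gripper was clear, with no significant force on the wrist.

**Checks that disagreed or were missed**
- The scene camera put the pins about 3–4 mm from the wrist camera's estimate. I used the wrist camera, and the fit bore it out.
- `spot_in` was often off or confused, so I measured from the pictures instead.
- I did not look again at the other doors or the sanding block at the end. Nothing was felt near them and they were in place in earlier views.

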